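# Find the binding caster and slide it to the reject stop

## Task

Three casters stand upside down on the bench and one of them has a binding bearing: brush each wheel round by hand where it stands, at least a quarter turn one way, to find the one that drags and does not run on freely. Then slide that caster along the bench, without lifting or tipping it, onto the black rubber mat, wheel pointing at the steel stop, until the short edge of its plate lies flat against the stop and the plate is within the mat's width. Let go of it, and leave the other two casters and everything else where they are.

Things in the scene. Friction and masses are not known exactly. Their poses are not given: they have to be found in the camera images.
- caster_a: upturned rigid caster, one of three that look alike, 0.7 to 0.9 kg, loose. Steel plate 110 (x) x 85 (y) x 5 mm flat on the bench; from it two upright steel fork legs, 40 mm wide along x, 5 mm thick, outer faces 46 mm apart across y, rise to 90 mm above the bench. Origin: centre of the plate's underside; x along the wheel's rolling direction, z up. Slides at 2 to 3 N.
- crest_a (a point): the crest of this caster's wheel, 120 mm straight above the caster's origin. The wheel is rubber-tyred, 100 mm in diameter, 30 mm wide, on an axle along the caster's y, 70 mm above the bench, its ends flush with the legs. A white stripe across the tread shows it turning.
- wheel_a (a joint): turn of caster_a's wheel, rad, counted over whole turns, within 0.2 of 0 at the start; grows when the crest moves towards the caster's +x. A free wheel needs almost no force and, brushed off briskly, runs on for seconds; the binding one needs 1.5 to 2 N at the rim and stops as soon as it is let go.
- caster_b: upturned rigid caster, one of three that look alike, 0.7 to 0.9 kg, loose. Steel plate 110 (x) x 85 (y) x 5 mm flat on the bench; from it two upright steel fork legs, 40 mm wide along x, 5 mm thick, outer faces 46 mm apart across y, rise to 90 mm above the bench. Origin: centre of the plate's underside; x along the wheel's rolling direction, z up. Slides at 2 to 3 N.
- crest_b (a point): the crest of this caster's wheel, 120 mm straight above the caster's origin. The wheel is rubber-tyred, 100 mm in diameter, 30 mm wide, on an axle along the caster's y, 70 mm above the bench, its ends flush with the legs. A white stripe across the tread shows it turning.
- wheel_b (a joint): turn of caster_b's wheel, rad, counted over whole turns, within 0.2 of 0 at the start; grows when the crest moves towards the caster's +x. A free wheel needs almost no force and, brushed off briskly, runs on for seconds; the binding one needs 1.5 to 2 N at the rim and stops as soon as it is let go.
- caster_c: upturned rigid caster, one of three that look alike, 0.7 to 0.9 kg, loose. Steel plate 110 (x) x 85 (y) x 5 mm flat on the bench; from it two upright steel fork legs, 40 mm wide along x, 5 mm thick, outer faces 46 mm apart across y, rise to 90 mm above the bench. Origin: centre of the plate's underside; x along the wheel's rolling direction, z up. Slides at 2 to 3 N.
- crest_c (a point): the crest of this caster's wheel, 120 mm straight above the caster's origin. The wheel is rubber-tyred, 100 mm in diameter, 30 mm wide, on an axle along the caster's y, 70 mm above the bench, its ends flush with the legs. A white stripe across the tread shows it turning.
- wheel_c (a joint): turn of caster_c's wheel, rad, counted over whole turns, within 0.2 of 0 at the start; grows when the crest moves towards the caster's +x. A free wheel needs almost no force and, brushed off briskly, runs on for seconds; the binding one needs 1.5 to 2 N at the rim and stops as soon as it is let go.
- bay: black rubber mat 150 (x) x 170 (y) mm, level with the bench (no step), with a fixed steel stop along its far (+x) edge, 190 mm long along y, 30 mm high, its flat face 75 mm from the origin along +x. Origin: centre of the mat. Fixed; yawed up to 0.15. A caster flat against the stop, wheel pointing at it, has its origin 20 mm along the bay's +x.
- jar: amber glass jar, 44 mm diameter, 70 mm tall, standing among the casters. Bystander, loose; origin at the centre of its underside.
- can: blue can, 44 mm diameter, 100 mm tall, standing among the casters. Bystander, loose; origin at the centre of its underside.
- wrench: steel wrench 180 mm long lying along its x, near the robot. Bystander, loose; origin at the centre of its underside.
- screwdriver: screwdriver 190 mm long lying along its x, near the robot. Bystander, loose; origin at the centre of its underside.
- flange: dark steel ring, 90 mm diameter, 18 mm thick, lying flat at the left. Bystander, loose; origin at the centre of its underside.
- mug: white mug, 80 mm diameter, 90 mm tall, at the right. Bystander, loose; origin at the centre of its underside.
- block: wooden block 140 x 70 x 40 mm lying flat at the right. Bystander, loose; origin at the centre of its underside.
Not all that is in view belongs to the job. What is shaped like the caster_c but green or red is not meant.

How it is judged:
By the outcome, as a careful person would: the job done as asked, in the order asked, and still so for the second after the job is handed in, with the robot touching nothing.
It also fails if it takes over 72 s, if anything falls off the work surface, if the arm or the gripper's body presses on something with over 40 N, if the wrist force passes 120 N, or if a joint passes its speed limit or range.

## Robot

A 6-joint arm with a two-finger parallel gripper is mounted at the origin on the work surface. World frame = base frame: x ahead of the robot, y to its left, z up, the work surface at z = 0. Lengths are in m, angles in rad, forces in N, time in s.
With the tool pointing down it reaches from about 0.375 to 0.975 m from the base axis. Payload 3.8 kg.
Tool frame: the origin (TCP) lies on the centre line of the jaws, within the pads' length; the fingertips stand 22 mm ahead of it and the grasp point (between the pads) lies 3 mm ahead of it; z points along the fingers, y is the line along which they close (so a half turn about z gives the same grasp; the last joint's range is limited). The gripper opens to 85 mm and grips with 20 to 120 N. Pads are 22 mm wide; open, the fingers measure 114 mm over their backs; the gripper's body (76 mm by 85 mm) begins 54 mm behind the grasp point. The pads swing forward as they close: fully open they stand 13 mm farther back than shut.
Start: joints at [1.17, 0.264, 1.604, -0, 1.274, -0.037], TCP at [0.24, 0.631, 0.216] pointing down, gripper open.
Joint ranges: [-2.63, 2.63], [-0.94, 2.18], [0.31, 2.57], [-1.31, 4.45], [0, 2.66], [-2.55, 2.55]. Speed limits (rad/s): [2.57, 2.57, 3.14, 3.14, 3.14, 3.14].

## Interface

Orientations are given as a rotation vector (axis times angle).
In Python, from station import status, eyes, workorder gives the robot as it stands.
- The arm moves only by the tool send_rows, never from a script. Its arguments are lists of equal length, an entry for each row: "delta_pos": the shift along the world's x, y, z as a fraction of full scale, a list of three; "twist": the turn about the world's z as a fraction of full scale. In form: {"delta_pos": [[x, y, z], ...], "twist": [twist, ...]}. A call has 1 to 10 rows; each row shifts and turns the commanded pose from where the row before left it; what a row does not reach is not made up. Full scale, the value 1, is 0.02 m for a shift and 6 degrees for a turn. A row lasts 1/12 s, in which the tool goes at most 41.7 mm and 7.16 degrees, less where a joint would pass 70% of its speed; a pose out of reach is approached as far as the arm can. A call with a number of a shift or a turn outside -1 to 1 is refused whole. A call with a gripper value outside its range is refused whole. "grip" is the finger opening in mm, from 0 to 85.4, set as the call begins (left out, the last holds). The fingers move at their own pace and stop on an object; "squeeze" is the grip in N (left out, the last holds). Time passes only in rows, so rows that do not move let the fingers close. It gives the time, the measured TCP pose, the force, the opening and the grip force at its end, in the units of the state.
- status.read_state(): the state, without advancing time (a new reading comes with each control period).
- eyes.read_camera(name): name is "scene" or "top"; returns the picture (420x560x3 uint8, red, green, blue); there is no depth.
- eyes.camera_model(name): a dict with "K" (3x3 intrinsics, pixels), "R" (3x3) and "t" (3): a world point X has camera coordinates R X + t. Camera axes: x right, y down, z forward; pixel columns grow to the right and rows downward; lengths in m; the calibration is good to about 2 mm. A picture is of the moment at which its call begins. camera_model takes no time and is no camera call.
- workorder.job_done(): hands the job in; it is judged then, once.
The state is a dict: "t": time; "joints": joint angles; "qd": joint speeds; "tau": joint torques, N m; "eef_pos": TCP position; "tool_rot": TCP orientation; "wrist_force": force on the tool from outside, world axes, zero at the start; "moment": the same for the moment, N m; "opening": opening from 0.0 (shut) to 1.0 (fully open); "grip_force": force on a finger pad.
Only numpy, scipy, OpenCV 4.12 (cv2) and the standard library are available. Lean on these libraries where they do the work, as an engineer would, in place of code of your own. Each camera call takes 0.05 s, during which the arm holds its last target. There are 200 camera calls.

## Working session

There is one attempt and no reset: what is moved stays moved. The work goes in short steps, Python scripts to look and compute and a tool call to move; the robot and the scene stay as the last step left them, time stands still between calls to the robot, and variables do not carry over. Pictures are saved under pics/ and viewed, at most 10 in all, crops included, and the job is handed in when it is done.

Besides the shell and the picture viewer there is one more tool, called after "Emit:" as a command line: name --pt "numbers of a row" for each row, then --argument value for the rest. send_rows: Moves the arm, as the interface text tells. Shift numbers are shares of 0.02 m and turn numbers shares of 6 degrees, none past 1 either way. Its arguments: {"type":"object","properties":{"delta_pos":{"type":"array"},"twist":{"type":"array"},"grip":{"type":"number"},"squeeze":{"type":"number"}},"required":["delta_pos","twist"]}

```bash
ls; mkdir -p pics
python3 - <<'E'
from station import status, eyes
import cv2, numpy as np
s=status.read_state(); print(s)
for n in("top","scene"):
    im=eyes.read_camera(n); cv2.imwrite(f"pics/{n}0.png",cv2.resize(im[:,:,::-1],None,fx=1.4,fy=1.4,interpolation=cv2.INTER_CUBIC)); np.save(f"{n}0.npy",im)
    m=eyes.camera_model(n);print(n,np.round(m["K"],1).tolist(),np.round(m["R"],3).tolist(),np.round(m["t"],3).tolist())
E
```

```text
pics
{'t': 0.0, 'joints': array([ 1.17012775e+00,  2.64767511e-01,  1.60539849e+00,  3.71691428e-05,
        1.27369021e+00, -3.68655951e-02]), 'qd': array([-0.00061478, -0.00048017, -0.0023329 ,  0.00050567,  0.00075962,
        0.00070149]), 'tau': array([-2.47832386e-04, -5.15150821e+01, -3.67293191e+01,  2.04320349e-05,
        1.36840035e-02,  1.30503608e-06]), 'eef_pos': array([0.23985166, 0.63012039, 0.21483917]), 'tool_rot': array([-0.56823555, -3.08923883,  0.00345815]), 'wrist_force': array([-0.04223487, -0.16554315,  0.7664947 ]), 'moment': array([ 0.00820102, -0.04587018,  0.01345802]), 'grip_force': 0.0, 'opening': 1.0030446011343157}
top [[498.0, 0.0, 275.5], [0.0, 498.0, 213.7], [0.0, 0.0, 1.0]] [[-0.015, -1.0, 0.001], [-0.991, 0.014, -0.134], [0.134, -0.003, -0.991]] [0.009, 0.462, 1.406]
scene [[475.8, 0.0, 288.8], [0.0, 475.8, 208.8], [0.0, 0.0, 1.0]] [[0.179, 0.984, 0.009], [0.557, -0.094, -0.825], [-0.811, 0.153, -0.565]] [-0.064, -0.174, 2.097]
```

View pics/top0.png

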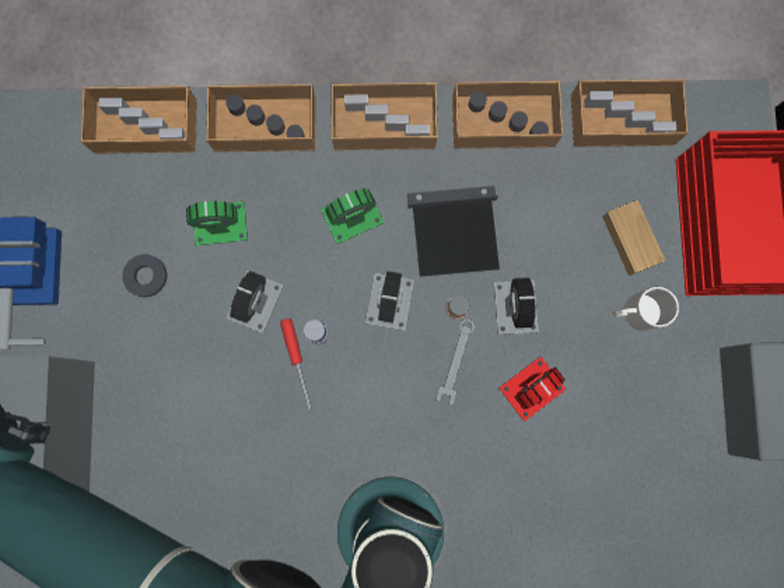

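View pics/scene0.png

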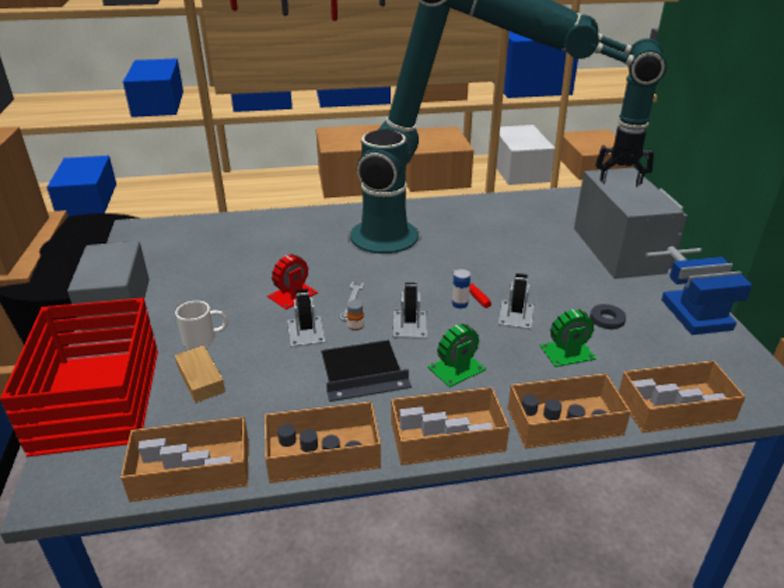

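The top view shows three grey casters at about (255,300), (390,300) and (517,305), in display pixels at 1.4x. The lookalikes, which are not meant, are green at (215,220) and (352,213) and red at (532,387). The mat is at (455,235) with its stop at (452,196), the jar at (458,306) and the can at (315,330). Next I'll make a rectified close crop and fit the poses.

```bash
cat > h.py <<'E'
import numpy as np, cv2
from station import eyes,status
CM={n:eyes.camera_model(n) for n in("top","scene")}
def proj(n,X):
    m=CM[n];p=np.asarray(X,float)@np.array(m["R"]).T+np.array(m["t"]);p=p@np.array(m["K"]).T;return p[...,:2]/p[...,2:]
def back(n,uv,z):
    m=CM[n];R=np.array(m["R"]);C=-R.T@np.array(m["t"])
    d=np.c_[np.atleast_2d(uv),np.ones(len(np.atleast_2d(uv)))]@np.linalg.inv(m["K"]).T@R
    return (C+d*((z-C[2])/d[:,2])[:,None])[:,:2]
def ortho(im,n,z,x0,x1,y0,y1,s):  # up=+x, left=+y, s px/m
    w,h=int((y1-y0)*s),int((x1-x0)*s)
    W=np.array([[x1,y1,z],[x1,y0,z],[x0,y0,z],[x0,y1,z]])
    H=cv2.getPerspectiveTransform(proj(n,W).astype(np.float32),np.float32([[0,0],[w,0],[w,h],[0,h]]))
    return cv2.warpPerspective(im,H,(w,h),flags=cv2.INTER_CUBIC)
E
python3 - <<'E'
from h import *
im=np.load("top0.npy"); 
R=np.array(CM["top"]["R"]);print("C",-R.T@np.array(CM["top"]["t"]))
cv2.imwrite("pics/o0.png",ortho(im,"top",0.005,.40,.88,-.38,.36,1080)[:,:,::-1])
g=im.astype(int); lo=g.min(2); sat=g.max(2)-lo
m=((lo>125)&(sat<30)).astype(np.uint8)
for u,v in((255,300),(390,300),(517,305)):
    u,v=u/1.4,v/1.4
    k=np.zeros_like(m);cv2.rectangle(k,(int(u-28),int(v-30)),(int(u+28),int(v+30)),1,-1)
    # keep components with area
    n,l,st,_=cv2.connectedComponentsWithStats(m*k)
    pts=np.vstack([np.argwhere(l==i)[:,::-1] for i in range(1,n) if st[i,4]>25])
    X=back("top",pts,.005);r=cv2.minAreaRect((X*1000).astype(np.float32));print(u,v,r, cv2.boxPoints(r).round().tolist())
b=((g.max(2)<45)).astype(np.uint8);k=np.zeros_like(b);k[134:200,288:362]=1
n,l,st,c=cv2.connectedComponentsWithStats(b*k);i=1+st[1:,4].argmax();X=back("top",np.argwhere(l==i)[:,::-1],0);r=cv2.minAreaRect((X*1000).astype(np.float32));print("mat",r,cv2.boxPoints(r).round().tolist())
E
```

```text
C [0.26962206 0.00609591 1.45561335]
182.14285714285717 214.2857142857143 ((466.3114318847656, 278.08441162109375), (83.9672622680664, 111.20268249511719), 66.12731170654297) [[398.0, 262.0], [500.0, 217.0], [534.0, 294.0], [432.0, 339.0]]
278.5714285714286 214.2857142857143 ((462.0712585449219, -5.280303955078125), (84.82633209228516, 111.30138397216797), 78.8283462524414) [[399.0, -36.0], [508.0, -58.0], [525.0, 26.0], [416.0, 47.0]]
369.28571428571433 217.85714285714286 ((446.02490234375, -270.5001220703125), (111.8678207397461, 84.72114562988281), 2.325284957885742) [[388.0, -230.0], [392.0, -315.0], [504.0, -311.0], [500.0, -226.0]]
mat ((598.1509399414062, -156.65977478027344), (148.07350158691406, 148.0502471923828), 4.435944080352783) [[519.0, -89.0], [530.0, -236.0], [678.0, -225.0], [666.0, -77.0]]
```

View pics/o0.png

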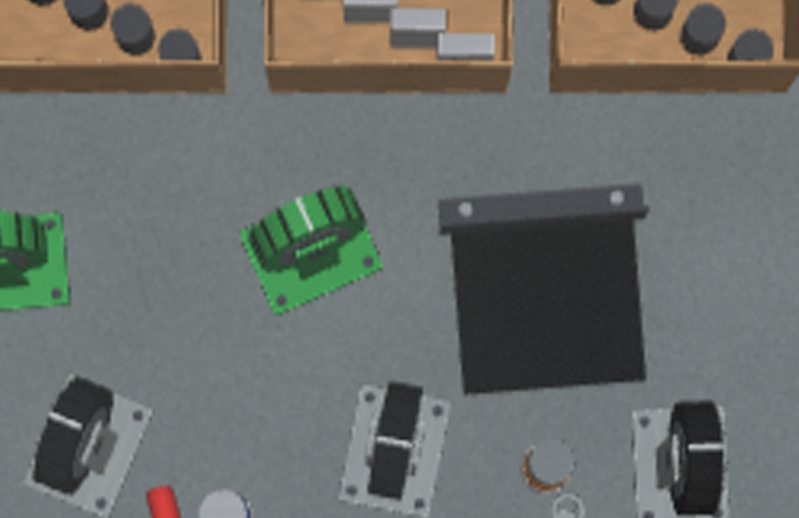

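The fitted plates measure 84 x 111 mm, which matches the given size. The poses are:

| Item | x, y (m) | Yaw |
|---|---|---|
| Left caster (L) | (0.466, 0.278) | -24° |
| Middle caster (M) | (0.462, -0.005) | -11° |
| Right caster (R) | (0.446, -0.270) | +2° |
| Bay | about (0.597, -0.147) | about +0.08 rad |

The stripe pixels agree with the crest positions. I'll shut the fingers and hover over the left caster first.

Emit:
send_rows --pt "0.53 -0.865 0" --pt "0.53 -0.865 0" --pt "0.53 -0.865 0" --pt "0.53 -0.865 0" --pt "0.53 -0.865 0" --pt "0.53 -0.865 0" --pt "0.53 -0.865 0" --pt "0.53 -0.865 0" --pt "0.53 -0.865 0" --pt "0.53 -0.865 0" --twist '[0,0,0,0,0,0,0,0,0,0]' --grip 0 --squeeze 30

```text
t: 0.93
eef_pos: [0.3463, 0.4566, 0.2156]
tool_rot: [-0.568, -3.089, 0.001]
wrist_force: [0.7, -0.4, 0.5]
opening: -0.004
grip_force: 0.0
```

Emit:
send_rows --pt "0.53 -0.865 -0.3" --pt "0.53 -0.865 -0.3" --pt "0.53 -0.865 -0.3" --pt "0.53 -0.865 -0.3" --pt "0.53 -0.865 -0.3" --pt "0.53 -0.865 -0.3" --pt "0.53 -0.865 -0.3" --pt "0.53 -0.865 -0.3" --pt "0.53 -0.865 -0.2" --pt "0.53 -0.865 0" --twist '[0,0,0,0,0,0,0,0,0,0]'

```text
t: 1.77
eef_pos: [0.4515, 0.2833, 0.1625]
tool_rot: [-0.568, -3.088, 0.003]
wrist_force: [-0.3, -0.3, 0.2]
opening: -0.0
grip_force: 0.0
```

Emit:
send_rows --pt "0 0 0" --pt "0 0 0" --twist '[0,0]'

```text
t: 1.93
eef_pos: [0.4522, 0.2841, 0.1637]
tool_rot: [-0.572, -3.088, 0.0]
wrist_force: [-1.2, 0.4, 0.1]
opening: 0.002
grip_force: 0.0
```

Emit:
send_rows --pt "0 0 -0.9" --pt "0.3 -0.13 -0.12" --pt "0.365 -0.16 -0.05" --pt "0.365 -0.16 0" --twist '[0,0,0,0]'

```text
t: 2.27
eef_pos: [0.4728, 0.2761, 0.1426]
tool_rot: [-0.566, -3.09, 0.001]
wrist_force: [0.2, -0.6, 0.5]
opening: -0.002
grip_force: 0.0
```

Emit:
send_rows --pt "0.365 -0.16 0" --twist '[0]'

```text
t: 2.35
eef_pos: [0.4811, 0.2729, 0.1433]
tool_rot: [0.567, 3.089, 0.001]
wrist_force: [-0.4, 1.2, -0.6]
opening: 0.001
grip_force: 0.0
```

Emit:
send_rows --pt "0.365 -0.16 0" --twist '[0]'

```text
t: 2.43
eef_pos: [0.4887, 0.2696, 0.1436]
tool_rot: [0.568, 3.089, 0.001]
wrist_force: [0.6, 0.0, 0.4]
opening: 0.002
grip_force: 0.0
```

Emit:
send_rows --pt "0.365 -0.16 0" --pt "0.5 -0.22 0.5" --twist '[0,0]'

```text
t: 2.6
eef_pos: [0.504, 0.2609, 0.1513]
tool_rot: [-0.568, -3.087, 0.003]
wrist_force: [-0.1, 0.6, 0.2]
opening: 0.001
grip_force: 0.0
```

```bash
cat >> h.py <<'E'
P={"L":(.466,.278,-23.9),"M":(.462,-.005,-11.2),"R":(.446,-.2705,2.3)}
def wheelstrip(im,k,cam="top",s=1):
    # brightness along the tread versus wheel angle phi
    x,y,a=P[k];a=np.radians(a);ph=np.radians(np.arange(-80,81,4))
    out=[]
    for w in(-.009,0,.009):
        X=np.c_[x+.05*np.sin(ph)*np.cos(a)-w*np.sin(a),y+.05*np.sin(ph)*np.sin(a)+w*np.cos(a),.07+.05*np.cos(ph)]
        uv=proj(cam,X).astype(np.float32)
        out.append(cv2.remap(im.astype(np.float32).mean(2),uv[:,0].copy(),uv[:,1].copy(),cv2.INTER_LINEAR).ravel())
    return np.mean(out,0)
def stripe(k):
    r=[]
    for c in("top","scene"):
        im=eyes.read_camera(c);b=wheelstrip(im,k,c);i=b.argmax();r.append((c,int(-80+4*i),int(b[i]),int(np.median(b))))
    return r
E
python3 - <<'E'
from h import *
for n in("top","scene"):
    im=np.load(n+"0.npy")
    for k in P:
        b=wheelstrip(im,k,n);print(n,k,-80+4*b.argmax(),b.astype(int).tolist())
for i in range(4):print(stripe("L"))
s=status.read_state();print(s["t"],s["eef_pos"],s["wrist_force"])
E
```

```text
top L 8 [83, 65, 47, 44, 44, 45, 46, 47, 48, 48, 47, 47, 48, 49, 48, 48, 48, 48, 48, 49, 48, 87, 168, 90, 49, 48, 48, 47, 46, 48, 47, 47, 45, 44, 45, 45, 46, 50, 58, 66, 72]
top M -8 [62, 46, 43, 44, 45, 46, 45, 45, 47, 48, 48, 48, 47, 46, 48, 49, 49, 90, 171, 82, 48, 48, 48, 46, 46, 48, 47, 47, 47, 46, 44, 45, 45, 45, 44, 44, 48, 54, 60, 64, 66]
top R 4 [69, 36, 27, 27, 28, 28, 30, 32, 34, 33, 31, 34, 35, 35, 36, 37, 38, 36, 37, 38, 50, 140, 130, 45, 38, 39, 37, 35, 37, 38, 36, 36, 36, 34, 33, 37, 41, 48, 57, 62, 65]
scene L 4 [40, 80, 113, 114, 68, 31, 22, 26, 35, 43, 50, 55, 57, 55, 50, 43, 34, 25, 23, 35, 79, 118, 105, 68, 33, 24, 23, 21, 22, 23, 24, 24, 22, 20, 19, 19, 19, 18, 16, 15, 15]
scene M -56 [20, 21, 24, 50, 74, 95, 112, 93, 75, 63, 54, 54, 54, 54, 61, 73, 90, 110, 97, 77, 52, 25, 21, 20, 20, 21, 21, 21, 20, 18, 18, 20, 19, 19, 18, 17, 17, 15, 14, 13, 11]
scene R -68 [43, 81, 112, 113, 64, 28, 20, 21, 24, 27, 29, 30, 31, 30, 27, 25, 22, 21, 29, 63, 110, 109, 75, 37, 23, 22, 20, 20, 21, 21, 20, 19, 17, 17, 17, 16, 15, 13, 11, 11, 12]
[('top', 80, 181, 86), ('scene', 4, 121, 32)]
[('top', 80, 167, 89), ('scene', 4, 121, 33)]
[('top', 80, 181, 87), ('scene', 4, 121, 32)]
[('top', 72, 179, 89), ('scene', 4, 121, 32)]
3.0 [0.50411839 0.26183698 0.15256284] [-0.0802746  -0.05956586  0.07102103]
```

The brush missed: the stripe hasn't moved and there was no contact force. I'll sweep back the other way about 3 mm lower.

Emit:
send_rows --pt "-0.6 0.27 -0.3" --pt "0 0 -0.35" --pt "-0.365 0.16 0" --pt "-0.365 0.16 0" --twist '[0,0,0,0]'

```text
t: 3.33
eef_pos: [0.4764, 0.2736, 0.1385]
tool_rot: [-0.568, -3.088, 0.002]
wrist_force: [0.5, -0.2, -0.7]
opening: -0.001
grip_force: 0.0
```

Emit:
send_rows --pt "-0.365 0.16 0" --twist '[0]'

```text
t: 3.42
eef_pos: [0.4695, 0.2771, 0.1393]
tool_rot: [-0.568, -3.089, 0.001]
wrist_force: [-0.1, -0.4, -0.2]
opening: -0.0
grip_force: 0.0
```

Emit:
send_rows --pt "-0.365 0.16 0" --pt "-0.365 0.16 0" --twist '[0,0]'

```text
t: 3.58
eef_pos: [0.4554, 0.2837, 0.14]
tool_rot: [0.568, 3.09, 0.0]
wrist_force: [-0.1, 0.3, -0.0]
opening: 0.001
grip_force: 0.0
```

Emit:
send_rows --pt "-0.5 0.22 0.4" --pt "-0.5 0.22 0.4" --twist '[0,0]'

```text
t: 3.75
eef_pos: [0.4349, 0.2922, 0.1561]
tool_rot: [-0.568, -3.089, 0.001]
wrist_force: [1.1, 0.1, -0.2]
opening: 0.0
grip_force: 0.0
```

Run:
```python
from h import *
for i in range(5):print(stripe("L"))
s=status.read_state();print(s["t"],s["eef_pos"],s["wrist_force"])
```

```text
[('top', 8, 176, 61), ('scene', 4, 121, 33)]
[('top', 8, 175, 59), ('scene', 4, 121, 33)]
[('top', 8, 175, 61), ('scene', 4, 121, 32)]
[('top', 8, 175, 61), ('scene', 4, 120, 32)]
[('top', 8, 176, 60), ('scene', 4, 120, 32)]
4.25 [0.43633183 0.29171974 0.15543978] [ 0.56213635  0.21239801 -0.03748505]
```

Emit:
send_rows --pt "0.7 -0.3 0" --pt "0.7 -0.3 -0.4" --pt "0 0 -0.4" --pt "0 0 -0.1" --twist '[0,0,0,0]'

```text
t: 4.58
eef_pos: [0.4644, 0.2787, 0.1356]
tool_rot: [-0.571, -3.087, 0.003]
wrist_force: [-1.0, 0.4, -0.0]
opening: 0.0
grip_force: 0.0
```

Emit:
send_rows --pt "0 0 -0.1" --twist '[0]'

```text
t: 4.67
eef_pos: [0.4638, 0.2791, 0.1342]
tool_rot: [-0.57, -3.087, 0.003]
wrist_force: [0.2, -0.0, -0.5]
opening: 0.001
grip_force: 0.0
```

Run:
```python
from h import *
s=status.read_state();print(s["t"],s["eef_pos"],s["wrist_force"])
ims=[eyes.read_camera(c) for c in("scene","top")]
e=s["eef_pos"]
o=[]
for c,im in zip(("scene","top"),ims):
    u,v=proj(c,[[.466,.278,.09]])[0].astype(int);print(c,u,v,proj(c,[e-[0,0,.022],[.466,.278,.12]]))
    u=max(u,45);o.append(cv2.resize(im[v-45:v+45,u-45:u+45,::-1],(400,400),interpolation=cv2.INTER_CUBIC))
cv2.imwrite("pics/c1.png",np.hstack(o))
```

```text
4.6667 [0.46381491 0.27913152 0.13419546] [ 0.24904915 -0.0121736  -0.51809227]
scene 370 204 [[371.17602682 199.09619698]
 [371.30219009 197.6230433 ]]
top 175 211 [[173.87703458 210.69285867]
 [173.72482053 209.48454332]]
```

View pics/c1.png

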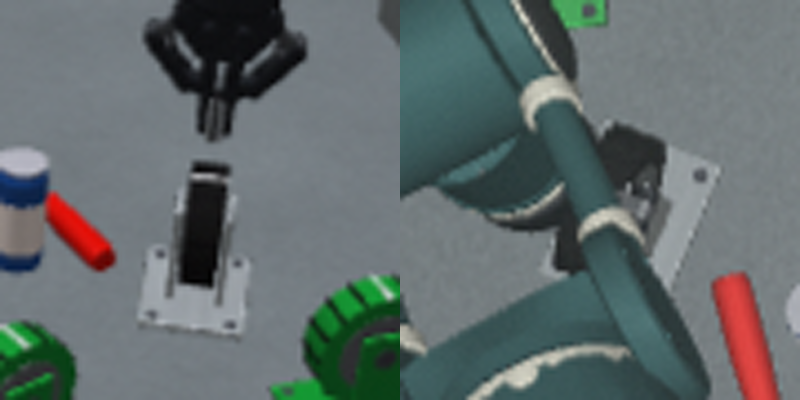

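The crop shows the shut fingertips about 7 px above the crest at (373,190), where the model puts them at row 199. I'll compare with the first picture to see whether the offset is in height or along x.

Run:
```python
from h import *
e=np.array([.23985,.63012,.21484])
for d in(0,.009,.022): print(d,proj("scene",e-[0,0,d]),proj("top",e-[0,0,d]))
a=np.load("scene0.npy");cv2.imwrite("pics/c2.png",cv2.resize(a[90:150,410:500,::-1],(600,400),interpolation=cv2.INTER_CUBIC))
s=status.read_state();e=s["eef_pos"]
for d in(-.02,-.01,0,.009,.022): print(d,proj("scene",e-[0,0,d]))
print(proj("scene",[.466,.278,.12]),proj("scene",[[.445,-.27,.12],[.462,-.005,.12]]))
```

```text
0 [440.98197865 138.5827595 ] [ 21.43052657 297.09554169]
0.009 [440.55024439 140.6490161 ] [ 23.2657621  296.98016606]
0.022 [439.93072924 143.61398174] [ 25.87026541 296.81642892]
-0.02 [372.57124265 188.95460488]
-0.01 [372.26413427 191.35479792]
0 [371.95908174 193.73892357]
0.009 [371.6862752  195.87103199]
0.022 [371.29510176 198.92823209]
[371.30219009 197.6230433 ] [[215.95259058 208.7686685 ]
 [292.99953606 204.34580134]]
```

View pics/c2.png

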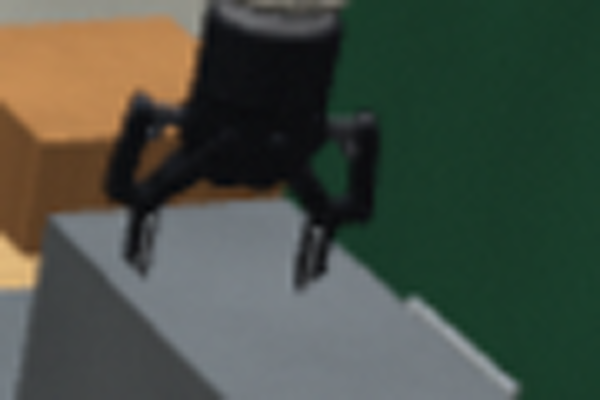

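Run:
```python
from h import *
a=np.load("top0.npy");c=cv2.resize(a[270:350,0:100,::-1],(750,600),interpolation=cv2.INTER_CUBIC)
e=np.array([.23985,.63012,.21484]);y=np.array([.356,.934,0])*.0425
for p,col in((e,(0,0,255)),(e-[0,0,.009],(0,255,255)),(e-[0,0,.009]+y,(0,255,0)),(e-[0,0,.009]-y,(0,255,0))):
    u,v=proj("top",p);cv2.circle(c,(int(u*7.5),int((v-270)*7.5)),4,col,-1)
cv2.imwrite("pics/c3.png",c)
```

```text
(no output)
```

View pics/c3.png

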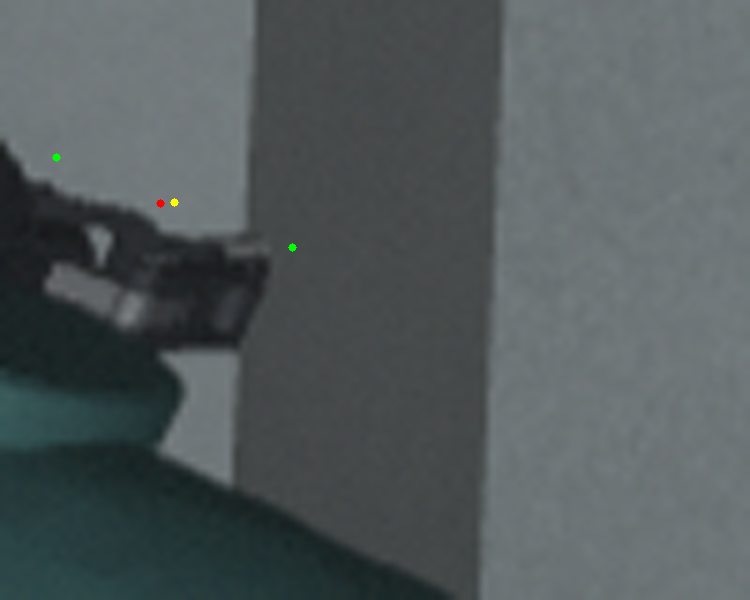

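Both cameras agree if the real fingertips sit about 38 mm higher than stated. I'll creep down with the force as my guide.

Emit:
send_rows --pt "0 0 -0.2" --pt "0 0 -0.2" --pt "0 0 -0.2" --pt "0 0 -0.2" --twist '[0,0,0,0]'

```text
t: 5.1
eef_pos: [0.464, 0.2802, 0.1195]
tool_rot: [0.568, 3.09, 0.0]
wrist_force: [-0.0, -0.0, 0.2]
opening: -0.005
grip_force: 0.0
```

Emit:
send_rows --pt "0 0 -0.15" --pt "0 0 -0.15" --twist '[0,0]'

```text
t: 5.27
eef_pos: [0.4639, 0.28, 0.1133]
tool_rot: [-0.568, -3.09, 0.0]
wrist_force: [-0.3, 0.7, -0.3]
opening: 0.0
grip_force: 0.0
```

Run:
```python
from h import *
s=status.read_state();print(s["t"],s["eef_pos"],s["wrist_force"],s["tau"].round(2))
im=eyes.read_camera("scene")
cv2.imwrite("pics/c4.png",cv2.resize(im[160:230,325:415,::-1],(720,560),interpolation=cv2.INTER_CUBIC))
```

```text
5.2667 [0.46394161 0.28002239 0.11332486] [-0.34004062  0.73784704 -0.3132593 ] [ 1.000e-02 -3.919e+01 -3.329e+01  0.000e+00  7.000e-02 -0.000e+00]
```

View pics/c4.png

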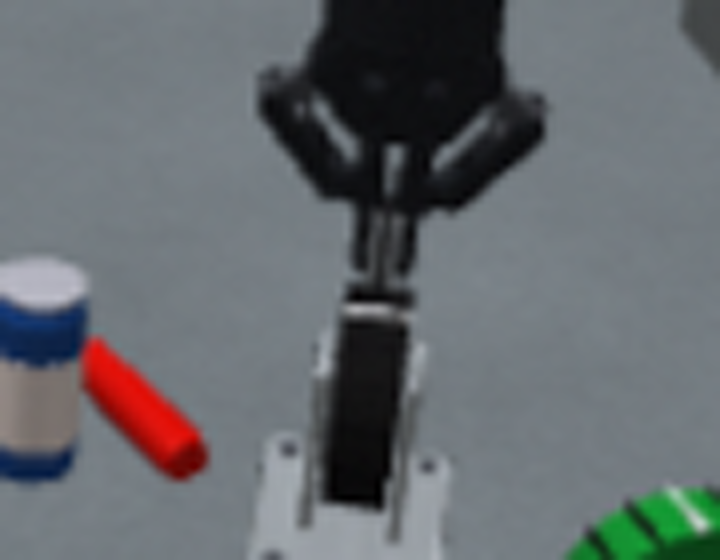

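Emit:
send_rows --pt "0 0 -0.15" --pt "0 0 -0.1" --twist '[0,0]'

```text
t: 5.48
eef_pos: [0.4642, 0.28, 0.1086]
tool_rot: [0.568, 3.09, 0.0]
wrist_force: [0.9, 0.3, -0.5]
opening: 0.003
grip_force: 0.0
```

Emit:
send_rows --pt "0 0 -0.1" --twist '[0]'

```text
t: 5.57
eef_pos: [0.4642, 0.28, 0.1066]
tool_rot: [0.568, 3.09, 0.0]
wrist_force: [0.1, -0.4, 0.7]
opening: -0.001
grip_force: 0.0
```

Emit:
send_rows --pt "0 0 -0.1" --twist '[0]'

```text
t: 5.65
eef_pos: [0.4643, 0.28, 0.1047]
tool_rot: [0.568, 3.09, 0.0]
wrist_force: [-1.0, -1.4, 12.3]
opening: 0.004
grip_force: 7.4
```

Emit:
send_rows --pt "0 0 -0.05" --twist '[0]'

```text
t: 5.73
eef_pos: [0.4649, 0.2799, 0.1048]
tool_rot: [0.568, 3.089, -0.0]
wrist_force: [-1.5, -3.3, 9.8]
opening: 0.0
grip_force: 5.2
```

Contact at a TCP reading of 0.1055, so the tips are at the reading + 0.0145. That matches the pictures. Now I'll sweep at this height.

Emit:
send_rows --pt "0.457 -0.203 0.02" --twist '[0]'

```text
t: 5.82
eef_pos: [0.4729, 0.2765, 0.105]
tool_rot: [0.567, 3.09, 0.001]
wrist_force: [0.1, -0.3, -0.2]
opening: 0.0
grip_force: 0.0
```

Emit:
send_rows --pt "0.55 -0.24 0" --pt "0.55 -0.24 0" --pt "0.3 -0.13 0.8" --twist '[0,0,0]'

```text
t: 6.07
eef_pos: [0.5006, 0.2618, 0.1169]
tool_rot: [-0.568, -3.085, 0.006]
wrist_force: [0.3, -0.3, -0.8]
opening: -0.005
grip_force: 0.0
```

Run:
```python
from h import *
for i in range(6):print(stripe("L"))
s=status.read_state();print(s["t"],s["eef_pos"],s["wrist_force"])
```

```text
[('top', 72, 141, 83), ('scene', 68, 119, 38)]
[('top', 72, 149, 85), ('scene', 80, 64, 35)]
[('top', 68, 141, 85), ('scene', -76, 41, 36)]
[('top', 68, 140, 85), ('scene', -72, 45, 36)]
[('top', 68, 140, 84), ('scene', -72, 43, 35)]
[('top', 68, 140, 84), ('scene', -76, 43, 37)]
6.6667 [0.50088802 0.2637738  0.11981173] [-0.68942175  0.14234011 -0.88122611]
```

Wheel L ran on after release: its stripe went from 4° to 68°, then 80°, then out of sight. So L is free. I'll re-check it once, and go on to M.

Emit:
send_rows --pt "-0.1 -0.9 0.2" --pt "-0.2 -0.96 0" --pt "-0.2 -0.96 0" --pt "-0.2 -0.96 0" --pt "-0.2 -0.96 0" --pt "-0.2 -0.96 0" --pt "-0.2 -0.96 0" --pt "-0.2 -0.96 0" --twist '[0,0,0,0,0,0,0,0]'

```text
t: 7.33
eef_pos: [0.4709, 0.1106, 0.1242]
tool_rot: [0.568, 3.09, 0.0]
wrist_force: [-0.5, 0.8, -0.6]
opening: 0.0
grip_force: 0.0
```

Run:
```python
from h import *
for i in range(5):print(stripe("L"))
```

```text
[('top', -80, 76, 48), ('scene', -32, 58, 23)]
[('top', -80, 87, 49), ('scene', -32, 55, 24)]
[('top', -80, 86, 49), ('scene', -32, 58, 23)]
[('top', -80, 86, 49), ('scene', -32, 58, 23)]
[('top', -80, 85, 48), ('scene', -32, 56, 23)]
```

Emit:
send_rows --pt "-0.2 -0.96 0" --pt "-0.2 -0.96 0" --pt "-0.2 -0.96 0" --pt "-0.2 -0.96 0" --pt "-0.2 -0.96 0" --pt "-0.2 -0.9 0" --pt "0 0 0" --twist '[0,0,0,0,0,0,0]'

```text
t: 8.42
eef_pos: [0.4468, -0.0044, 0.1241]
tool_rot: [-0.57, -3.089, 0.002]
wrist_force: [0.3, 0.4, 0.6]
opening: 0.003
grip_force: 0.0
```

Emit:
send_rows --pt "0 0 -0.5" --pt "0 0 -0.42" --pt "0.35 -0.07 -0.04" --pt "0.45 -0.09 0" --twist '[0,0,0,0]'

```text
t: 8.75
eef_pos: [0.4637, -0.005, 0.105]
tool_rot: [-0.566, -3.09, 0.0]
wrist_force: [1.6, -0.4, 0.8]
opening: 0.001
grip_force: 0.0
```

Emit:
send_rows --pt "0.45 -0.09 0" --pt "0.55 -0.1 0" --pt "0.3 -0.06 0.8" --twist '[0,0,0]'

```text
t: 9.0
eef_pos: [0.4879, -0.0102, 0.1175]
tool_rot: [-0.566, -3.084, 0.001]
wrist_force: [-0.0, 0.2, -0.5]
opening: -0.001
grip_force: 0.0
```

Run:
```python
from h import *
for i in range(4):print(stripe("M"))
print(stripe("L"))
s=status.read_state();print(s["t"],s["eef_pos"],s["wrist_force"])
```

```text
[('top', 24, 106, 49), ('scene', 52, 142, 39)]
[('top', 32, 100, 48), ('scene', 64, 101, 40)]
[('top', 28, 103, 46), ('scene', 76, 101, 40)]
[('top', 24, 100, 48), ('scene', 80, 55, 39)]
[('top', -80, 80, 50), ('scene', -32, 55, 23)]
9.5 [ 0.48859094 -0.01076037  0.12031321] [ 0.35560124 -1.16076929  0.11687252]
```

M is free too: 52° → 64° → 76° → past 80° after release. So R should be the binding one, and I'll brush it to confirm.

Emit:
send_rows --pt "-0.2 -0.9 0.2" --pt "-0.22 -1 0" --pt "-0.22 -1 0" --pt "-0.22 -1 0" --pt "-0.22 -1 0" --pt "-0.22 -1 0" --pt "-0.22 -1 0" --pt "-0.22 -1 0" --pt "-0.22 -1 0" --pt "-0.22 -1 0" --twist '[0,0,0,0,0,0,0,0,0,0]'

```text
t: 10.33
eef_pos: [0.4451, -0.2097, 0.1248]
tool_rot: [-0.569, -3.09, -0.0]
wrist_force: [0.4, 0.2, -0.0]
opening: 0.005
grip_force: 0.0
```

Emit:
send_rows --pt "-0.22 -1 0" --pt "-0.22 -1 0" --pt "-0.22 -1 0" --pt "0 -0.1 0" --pt "0 0 -0.5" --pt "0 0 -0.42" --twist '[0,0,0,0,0,0]'

```text
t: 10.83
eef_pos: [0.4326, -0.2706, 0.106]
tool_rot: [0.569, 3.089, 0.0]
wrist_force: [0.3, 0.4, 0.1]
opening: -0.001
grip_force: 0.0
```

Emit:
send_rows --pt "0.35 0.01 -0.04" --pt "0.45 0.02 0" --twist '[0,0]'

```text
t: 11.0
eef_pos: [0.448, -0.2692, 0.1051]
tool_rot: [-0.567, -3.088, -0.001]
wrist_force: [1.1, -1.2, 0.4]
opening: 0.002
grip_force: 0.0
```

Emit:
send_rows --pt "0.45 0.02 0" --pt "0.55 0.02 0" --pt "0.3 0.01 0.8" --twist '[0,0,0]'

```text
t: 11.25
eef_pos: [0.4737, -0.2668, 0.1182]
tool_rot: [-0.565, -3.084, -0.005]
wrist_force: [0.1, -0.5, -0.5]
opening: 0.002
grip_force: 0.0
```

Run:
```python
from h import *
for i in range(4):print(stripe("R"))
print(stripe("M"),stripe("L"))
s=status.read_state();print(s["t"],s["eef_pos"],s["wrist_force"])
```

```text
[('top', -56, 145, 79), ('scene', 16, 139, 38)]
[('top', -60, 146, 81), ('scene', 16, 139, 39)]
[('top', -64, 142, 80), ('scene', 16, 139, 39)]
[('top', -64, 145, 79), ('scene', 16, 139, 38)]
[('top', 80, 70, 51), ('scene', -32, 63, 21)] [('top', -80, 82, 51), ('scene', -32, 56, 24)]
11.85 [ 0.47410939 -0.26920651  0.12145041] [-0.99523283  0.00727858 -0.72809689]
```

R turned from about 2° to 16° and stopped dead, so it drags. I'll press a little more and repeat the stroke until it has turned at least a quarter.

Emit:
send_rows --pt "-1 0 0.2" --pt "-0.95 0 0" --pt "0 0 -0.5" --pt "0 0 -0.5" --pt "0.1 0 -0.06" --pt "0.4 0.02 0" --pt "0.4 0.02 0" --twist '[0,0,0,0,0,0,0]'

```text
t: 12.43
eef_pos: [0.4544, -0.2688, 0.1049]
tool_rot: [0.569, 3.089, -0.0]
wrist_force: [-1.7, -0.3, 5.6]
opening: -0.0
grip_force: 2.8
```

Emit:
send_rows --pt "0.4 0.02 0" --pt "0.4 0.02 0" --pt "0.25 0 0.8" --twist '[0,0,0]'

```text
t: 12.68
eef_pos: [0.4734, -0.2659, 0.1167]
tool_rot: [-0.567, -3.084, -0.005]
wrist_force: [-0.4, -0.2, -0.9]
opening: 0.001
grip_force: 0.0
```

Run:
```python
from h import *
for i in range(3):print(stripe("R"))
s=status.read_state();print(s["t"],s["eef_pos"],s["wrist_force"])
```

```text
[('top', -60, 148, 78), ('scene', 52, 122, 39)]
[('top', -60, 147, 79), ('scene', 52, 122, 38)]
[('top', -64, 147, 79), ('scene', 52, 122, 37)]
12.9833 [ 0.47394281 -0.26719013  0.11945974] [ 0.2173557   0.19568387 -0.1719741 ]
```

Emit:
send_rows --pt "-1 0 0.2" --pt "-0.95 -0.04 0" --pt "0 0 -0.5" --pt "0 0 -0.5" --pt "0.1 0 0" --pt "0.4 0.01 0" --pt "0.4 0.01 0" --pt "0.4 0.01 0" --pt "0.4 0.01 0" --pt "0.25 0 0.8" --twist '[0,0,0,0,0,0,0,0,0,0]'

```text
t: 13.82
eef_pos: [0.4732, -0.2659, 0.1163]
tool_rot: [-0.567, -3.084, -0.004]
wrist_force: [-0.7, 0.0, -0.4]
opening: -0.004
grip_force: 0.0
```

Run:
```python
from h import *
print(stripe("R"))
```

```text
[('top', -60, 147, 79), ('scene', -68, 43, 34)]
```

Emit:
send_rows --pt "-1 0 0.2" --pt "-0.95 -0.04 0" --pt "0 0 -0.5" --pt "0 0 -0.5" --pt "0.1 0 0" --pt "0.4 0.01 0" --pt "0.4 0.01 0" --pt "0.4 0.01 0" --pt "0.4 0.01 0" --pt "0.25 0 0.8" --twist '[0,0,0,0,0,0,0,0,0,0]'

```text
t: 14.75
eef_pos: [0.4733, -0.2659, 0.1161]
tool_rot: [-0.567, -3.084, -0.004]
wrist_force: [-0.4, -0.3, 0.3]
opening: 0.003
grip_force: 0.0
```

Emit:
send_rows --pt "-1 0 0.2" --pt "-0.95 -0.04 0" --pt "0 0 -0.5" --pt "0 0 -0.5" --pt "0.1 0 0" --pt "0.4 0.01 0" --pt "0.4 0.01 0" --pt "0.4 0.01 0" --pt "0.4 0.01 0" --pt "0.25 0 0.8" --twist '[0,0,0,0,0,0,0,0,0,0]'

```text
t: 15.58
eef_pos: [0.4735, -0.2658, 0.1158]
tool_rot: [-0.567, -3.084, -0.005]
wrist_force: [-0.4, -0.6, -1.1]
opening: 0.001
grip_force: 0.0
```

Emit:
send_rows --pt "-0.5 0 1" --pt "-0.9 0 1" --pt "0 0 1" --pt "0 0 0" --twist '[0,0,0,0]' --grip 85.4

```text
t: 15.92
eef_pos: [0.449, -0.269, 0.1831]
tool_rot: [0.568, 3.084, -0.003]
wrist_force: [0.7, -0.4, 1.8]
opening: 0.569
grip_force: 0.0
```

Run:
```python
from h import *
print(stripe("R"));print(stripe("M"),stripe("L"))
s=status.read_state();print(s["t"],s["eef_pos"],s["wrist_force"])
im=eyes.read_camera("scene");a=np.load("scene0.npy")
d=cv2.resize(np.vstack([a[180:260,170:420],im[180:260,170:420]])[:,:,::-1],None,fx=3.2,fy=3.2,interpolation=cv2.INTER_CUBIC)
cv2.imwrite("pics/s1.png",d)
```

```text
[('top', -16, 146, 67), ('scene', -32, 32, 22)]
[('top', 80, 71, 51), ('scene', -32, 63, 21)] [('top', -80, 82, 51), ('scene', -32, 56, 24)]
16.2167 [ 0.44596179 -0.26696325  0.17841535] [-0.26612909  1.09111763  0.28173884]
```

View pics/s1.png

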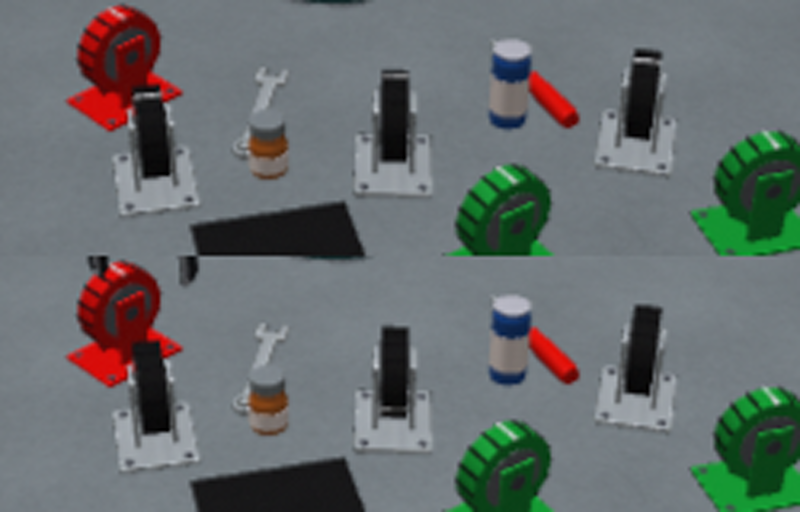

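The upper half is before and the lower half now. No caster has shifted. M's stripe is now low at the front at (393,413), L's stripe has gone round out of sight, and R has been turned well past a quarter in dead-stop steps. So R, at (153,390), is the binding one. I'll refine the bay pose and turn the gripper for the legs (+23°).

Emit:
send_rows --pt "0 0 0" --pt "0 0 0" --pt "0 0 0" --pt "0 0 0" --twist '[0.96,0.96,0.96,0.96]'

```text
t: 16.6
eef_pos: [0.4462, -0.2673, 0.1795]
tool_rot: [0.068, -3.14, -0.002]
wrist_force: [0.2, -0.9, -1.0]
opening: 1.004
grip_force: 0.0
```

Run:
```python
from h import *
g=np.load("top0.npy").astype(int)
b=((g.max(2)<48)).astype(np.uint8);k=np.zeros_like(b);k[138:204,280:370]=1
for thr in(42,48,55):
    b=(g.max(2)<thr).astype(np.uint8)*k
    n,l,st,c=cv2.connectedComponentsWithStats(b);i=1+st[1:,4].argmax();X=back("top",np.argwhere(l==i)[:,::-1],0);r=cv2.minAreaRect((X*1000).astype(np.float32));print("mat",st[i],r,cv2.boxPoints(r).round().tolist())
# mat edges from the ortho view: near edge row, left/right columns
o=ortho(np.load("top0.npy"),"top",0.0,.48,.74,-.28,-.02,2000).mean(2)
near=[];lr=[]
for c in range(140,400,20):
    col=o[:,c];j=300+np.diff(col[300:470]).argmax();near.append((-.02-c/2000,.74-j/2000))
for r_ in range(150,400,20):
    row=o[r_];d=np.diff(row);L=d[:260].argmin();Rr=260+d[260:].argmax();lr.append((.74-r_/2000,-.02-L/2000,-.02-Rr/2000))
near=np.array(near);lr=np.array(lr);p=np.polyfit(near[:,0],near[:,1],1);print("near x=",p)
print(np.polyfit(lr[:,0],lr[:,1],1),np.polyfit(lr[:,0],lr[:,2],1));print(near.round(3).tolist(),lr.round(3).tolist())
s=status.read_state();print(s["t"],s["eef_pos"],s["tool_rot"])
```

```text
mat [366 200   4   4  16] ((499.2444152832031, -270.69610595703125), (8.882071495056152, 9.211114883422852), 87.76956939697266) [[494.0, -275.0], [504.0, -275.0], [504.0, -266.0], [495.0, -266.0]]
mat [ 295  142   61   55 2702] ((599.1529541015625, -147.76388549804688), (151.74774169921875, 167.0239715576172), 4.5716400146484375) [[517.0, -71.0], [530.0, -237.0], [681.0, -225.0], [668.0, -58.0]]
mat [ 292  141   64   56 2851] ((600.5914916992188, -148.03419494628906), (154.8182830810547, 184.25425720214844), 4.435821056365967) [[516.0, -62.0], [531.0, -246.0], [685.0, -234.0], [671.0, -50.0]]
near x= [-0.08021978  0.50989011]
[ 0.11483516 -0.13035989] [ 0.07472527 -0.27782418]
[[-0.09, 0.517], [-0.1, 0.518], [-0.11, 0.518], [-0.12, 0.52], [-0.13, 0.52], [-0.14, 0.522], [-0.15, 0.522], [-0.16, 0.522], [-0.17, 0.523], [-0.18, 0.526], [-0.19, 0.524], [-0.2, 0.525], [-0.21, 0.528]] [[0.665, -0.046, -0.228], [0.655, -0.057, -0.229], [0.645, -0.058, -0.229], [0.635, -0.06, -0.231], [0.625, -0.06, -0.231], [0.615, -0.061, -0.231], [0.605, -0.062, -0.232], [0.595, -0.063, -0.233], [0.585, -0.063, -0.234], [0.575, -0.064, -0.234], [0.565, -0.065, -0.236], [0.555, -0.066, -0.237], [0.545, -0.066, -0.238]]
16.6 [ 0.44623578 -0.26731868  0.17948067] [ 6.80008407e-02 -3.13959741e+00 -1.53720717e-03]
```

The bay origin is (0.597, -0.146) with yaw 0.080, so the caster should end at (0.617, -0.1445). I'll descend around the fork legs and grip.

Emit:
send_rows --pt "0 -0.15 -0.95" --pt "0 0 -0.95" --pt "0 0 -0.95" --pt "0 0 -0.95" --pt "0 0 -0.95" --pt "0 0 -0.9" --twist '[0,0,0,0,0,0]'

```text
t: 17.1
eef_pos: [0.4459, -0.2701, 0.0656]
tool_rot: [0.06, -3.14, -0.001]
wrist_force: [-1.2, -0.3, -0.4]
opening: 0.997
grip_force: 0.0
```

Emit:
send_rows --pt "0 0 -0.6" --pt "0 0 -0.45" --pt "0 0 0" --twist '[0,0,0]'

```text
t: 17.35
eef_pos: [0.4449, -0.2695, 0.0441]
tool_rot: [0.06, -3.137, -0.004]
wrist_force: [-0.6, -0.1, 0.4]
opening: 1.002
grip_force: 0.0
```

Run:
```python
from h import *
s=status.read_state();print(s["t"],s["eef_pos"],s["tool_rot"],s["wrist_force"])
im=eyes.read_camera("scene")
cv2.imwrite("pics/s2.png",cv2.resize(im[160:260,160:280,::-1],(720,600),interpolation=cv2.INTER_CUBIC))
```

```text
17.35 [ 0.44493232 -0.26953707  0.04410751] [ 0.06015159 -3.1373757  -0.0040591 ] [-0.57859868 -0.13417154  0.36342344]
```

View pics/s2.png

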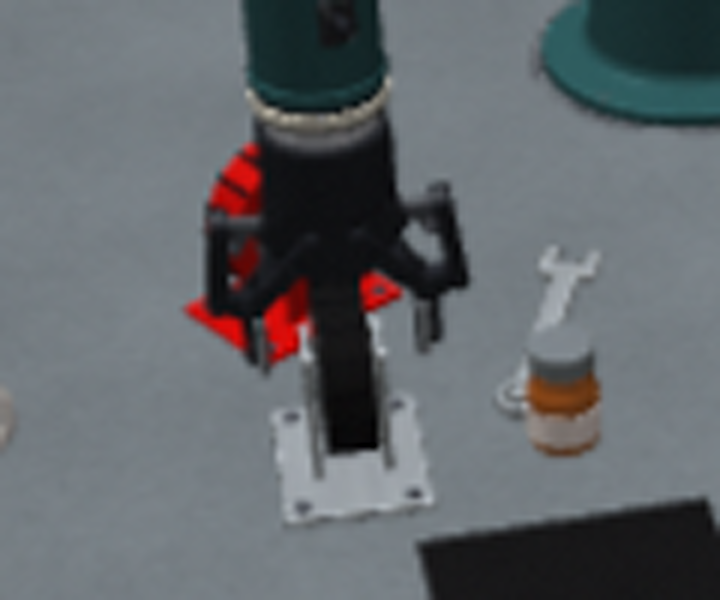

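The open fingers straddle the fork, with tips at (262,370) and (428,350) below the leg tops at row ~325. No contact so far. I'll close gently.

Emit:
send_rows --pt "0 0 0" --pt "0 0 0" --pt "0 0 0" --pt "0 0 0" --pt "0 0 0" --pt "0 0 0" --twist '[0,0,0,0,0,0]' --grip 40 --squeeze 30

```text
t: 17.9
eef_pos: [0.4475, -0.2713, 0.0479]
tool_rot: [-0.06, 3.139, -0.002]
wrist_force: [-0.2, 0.3, 6.3]
opening: 0.533
grip_force: 33.8
```

Emit:
send_rows --pt "0 0 0.08" --pt "0 0 0" --twist '[0,0]'

```text
t: 18.07
eef_pos: [0.4461, -0.2704, 0.0479]
tool_rot: [0.06, -3.14, -0.0]
wrist_force: [0.1, 1.0, 0.1]
opening: 0.532
grip_force: 33.2
```

Run:
```python
from h import *
for i in range(4):
    s=status.read_state();print(s["t"],s["eef_pos"].round(4),s["tool_rot"].round(3),s["wrist_force"].round(1),s["moment"].round(2));eyes.read_camera("top")
```

```text
18.0667 [ 0.4461 -0.2704  0.0479] [ 0.06 -3.14 -0.  ] [0.1 1.  0.1] [-0.15 -0.11 -0.  ]
18.1167 [ 0.4461 -0.2704  0.0479] [ 6.00e-02 -3.14e+00 -1.00e-03] [-0.5  1.6 -0.7] [-0.17 -0.06 -0.07]
18.1667 [ 0.4461 -0.2704  0.0479] [ 6.00e-02 -3.14e+00 -1.00e-03] [-0.2  0.2 -1. ] [-0.17  0.01  0.  ]
18.2167 [ 0.4461 -0.2704  0.0479] [ 6.00e-02 -3.14e+00 -1.00e-03] [-1.1  1.4  0.2] [-0.15  0.   -0.01]
```

The grip is neutral. I'll slide slowly straight ahead first, to clear the jar, with a slight downward bias.

Emit:
send_rows --pt "0.1 0 -0.02" --pt "0.2 0 0" --pt "0.3 0 0" --pt "0.3 0 0" --pt "0.3 0 0" --pt "0.3 0 0" --pt "0.3 0 0" --pt "0.3 0 0" --pt "0.3 0 0" --pt "0.3 0 0" --twist '[0,0,0,0,0,0,0,0,0,0]'

```text
t: 19.1
eef_pos: [0.4994, -0.2706, 0.048]
tool_rot: [0.06, -3.138, -0.001]
wrist_force: [-5.6, 0.7, 5.8]
opening: 0.528
grip_force: 33.7
```

Emit:
send_rows --pt "0.3 0 0" --pt "0.3 0 0" --pt "0.3 0 0" --pt "0.3 0 0" --pt "0.3 0 0" --pt "0.3 0 0" --pt "0.3 0 0" --twist '[0,0,0,0,0,0,0]'

```text
t: 19.68
eef_pos: [0.5414, -0.2706, 0.048]
tool_rot: [0.06, -3.138, -0.001]
wrist_force: [-6.6, 0.7, 4.8]
opening: 0.531
grip_force: 33.7
```

Emit:
send_rows --pt "0.15 0.1 0" --pt "0.15 0.2 0" --pt "0.15 0.3 0" --pt "0.15 0.35 0" --pt "0.15 0.35 0" --pt "0.15 0.35 0" --pt "0.15 0.35 0" --pt "0.15 0.35 0" --pt "0.15 0.35 0" --pt "0.15 0.35 0" --twist '[0.02,0.02,0.02,0.02,0.02,0.02,0.02,0.02,0.02,0.02]'

```text
t: 20.52
eef_pos: [0.5729, -0.2089, 0.0479]
tool_rot: [-0.094, 3.14, -0.001]
wrist_force: [-1.4, -3.9, 2.1]
opening: 0.53
grip_force: 33.4
```

Emit:
send_rows --pt "0.15 0.35 0" --pt "0.15 0.35 0" --pt "0.15 0.35 0" --pt "0.15 0.35 0" --pt "0.15 0.35 0" --pt "0.15 0.35 0" --pt "0.1 0.35 0" --pt "0.1 0.35 0" --pt "0.1 0.3 0" --pt "0 0.1 0" --twist '[0.02,0.02,0.02,0.02,0.02,0.02,0.02,0.02,0.02,0.02]'

```text
t: 21.35
eef_pos: [0.5973, -0.1447, 0.0479]
tool_rot: [-0.127, 3.138, -0.0]
wrist_force: [0.2, -5.2, 1.7]
opening: 0.533
grip_force: 33.4
```

Run:
```python
from h import *
s=status.read_state();print(s["t"],s["eef_pos"].round(4),s["tool_rot"].round(3),s["wrist_force"].round(1),s["moment"].round(2))
im=eyes.read_camera("scene");c=im[170:300,180:340,::-1]
cv2.imwrite("pics/s3.png",cv2.resize(c,(738,600),interpolation=cv2.INTER_CUBIC))
```

```text
21.35 [ 0.5973 -0.1447  0.0479] [-0.127  3.138 -0.   ] [ 0.2 -5.2  1.7] [-1.14 -0.12 -0.04]
```

View pics/s3.png

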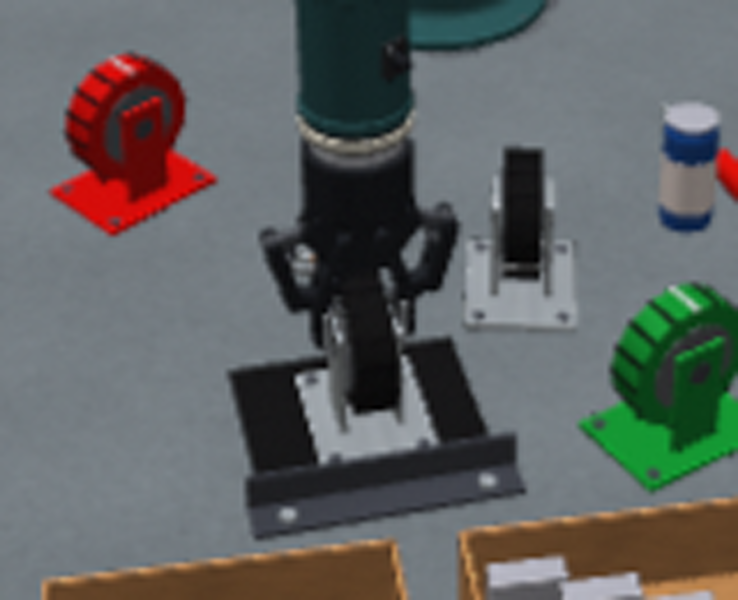

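The caster is on the mat facing the stop, centred and parallel. I'll advance to touch the stop.

Emit:
send_rows --pt "0.1 0 0" --pt "0.1 0.01 0" --pt "0.1 0.01 0" --pt "0.1 0.01 0" --pt "0.1 0.01 0" --pt "0.1 0.01 0" --pt "0.1 0.01 0" --twist '[0,0,0,0,0,0,0]'

```text
t: 21.98
eef_pos: [0.608, -0.1433, 0.0481]
tool_rot: [0.124, -3.134, -0.004]
wrist_force: [-9.0, 0.8, 11.9]
opening: 0.533
grip_force: 34.6
```

Emit:
send_rows --pt "0.1 0.01 0" --twist '[0]'

```text
t: 22.07
eef_pos: [0.61, -0.143, 0.0481]
tool_rot: [0.124, -3.134, -0.004]
wrist_force: [-7.8, 0.4, 10.9]
opening: 0.536
grip_force: 34.6
```

Emit:
send_rows --pt "0.07 0 0" --twist '[0]'

```text
t: 22.15
eef_pos: [0.6115, -0.143, 0.0481]
tool_rot: [0.124, -3.134, -0.005]
wrist_force: [-9.3, 0.7, 11.5]
opening: 0.531
grip_force: 34.5
```

Emit:
send_rows --pt "0.06 0 0.03" --twist '[0]'

```text
t: 22.23
eef_pos: [0.6127, -0.1429, 0.0482]
tool_rot: [0.124, -3.134, -0.005]
wrist_force: [-5.5, 0.1, 5.0]
opening: 0.53
grip_force: 33.7
```

Emit:
send_rows --pt "0.06 0 0" --twist '[0]'

```text
t: 22.32
eef_pos: [0.6137, -0.1428, 0.0482]
tool_rot: [0.124, -3.134, -0.005]
wrist_force: [-8.8, 0.3, 9.2]
opening: 0.531
grip_force: 34.4
```

Emit:
send_rows --pt "0.06 0 0" --twist '[0]'

```text
t: 22.4
eef_pos: [0.6148, -0.1428, 0.0482]
tool_rot: [0.124, -3.134, -0.005]
wrist_force: [-8.0, 1.0, 7.7]
opening: 0.533
grip_force: 34.3
```

Emit:
send_rows --pt "0.06 0 0" --twist '[0]'

```text
t: 22.48
eef_pos: [0.616, -0.1428, 0.0482]
tool_rot: [0.124, -3.134, -0.005]
wrist_force: [-7.3, 1.3, 8.5]
opening: 0.531
grip_force: 34.3
```

Emit:
send_rows --pt "0.06 0 0.01" --twist '[0]'

```text
t: 22.57
eef_pos: [0.617, -0.1427, 0.0483]
tool_rot: [0.124, -3.133, -0.005]
wrist_force: [-11.3, 1.0, 11.5]
opening: 0.535
grip_force: 34.5
```

Emit:
send_rows --pt "0.05 0 0" --twist '[0]'

```text
t: 22.65
eef_pos: [0.617, -0.1427, 0.0483]
tool_rot: [0.124, -3.131, -0.006]
wrist_force: [-13.1, 0.2, 14.0]
opening: 0.531
grip_force: 34.9
```

Emit:
send_rows --pt "0.05 0 0" --twist '[0]'

```text
t: 22.73
eef_pos: [0.6172, -0.1427, 0.0485]
tool_rot: [0.124, -3.129, -0.006]
wrist_force: [-16.4, 0.8, 16.3]
opening: 0.537
grip_force: 35.2
```

Emit:
send_rows --pt "0.05 0 0" --twist '[0]'

```text
t: 22.82
eef_pos: [0.6174, -0.1427, 0.0486]
tool_rot: [0.124, -3.127, -0.006]
wrist_force: [-18.2, 1.1, 18.5]
opening: 0.536
grip_force: 35.5
```

Contact with the stop at x = 0.617, exactly where expected. I'll ease off the push and look at the loads.

Emit:
send_rows --pt "-0.08 0 0" --pt "-0.08 0 0.02" --pt "0 0 0" --twist '[0,0,0]'

```text
t: 23.07
eef_pos: [0.6169, -0.1428, 0.0482]
tool_rot: [0.124, -3.134, -0.005]
wrist_force: [-6.6, 0.6, 6.3]
opening: 0.534
grip_force: 33.9
```

Run:
```python
from h import *
s=status.read_state();print(s["t"],s["eef_pos"].round(4),s["tool_rot"].round(3),s["wrist_force"].round(1),s["moment"].round(2))
```

```text
23.0667 [ 0.6169 -0.1428  0.0482] [ 0.124 -3.134 -0.005] [-6.6  0.6  6.3] [-0.15  0.84 -0.14]
```

Emit:
send_rows --pt "-0.05 0 0.02" --pt "0 0 0" --twist '[0,0]'

```text
t: 23.23
eef_pos: [0.6168, -0.1429, 0.0482]
tool_rot: [0.125, -3.136, -0.004]
wrist_force: [-5.0, 2.5, 1.4]
opening: 0.533
grip_force: 33.4
```

Emit:
send_rows --pt "0 0 0" --pt "0 0 0" --pt "0 0 0" --pt "0 0 0" --pt "0 0 0" --pt "0 0 0" --twist '[0,0,0,0,0,0]' --grip 85.4

```text
t: 23.73
eef_pos: [0.619, -0.1443, 0.0495]
tool_rot: [-0.126, 3.139, -0.0]
wrist_force: [0.4, -0.5, -0.6]
opening: 0.999
grip_force: 0.0
```

Emit:
send_rows --pt "0 0 0.4" --pt "0 0 0.8" --pt "0 0 0.9" --pt "0 0 0.9" --pt "0 0 0.9" --pt "0 0 0.9" --pt "-0.9 0 0.9" --pt "-0.9 0 0.9" --pt "-0.9 0 0" --pt "-0.9 0 0" --twist '[0,0,0,0,0,0,0,0,0,0]'

```text
t: 24.57
eef_pos: [0.5475, -0.1446, 0.1842]
tool_rot: [-0.126, 3.135, -0.002]
wrist_force: [-0.0, 0.0, -1.1]
opening: 0.998
grip_force: 0.0
```

Emit:
send_rows --pt "-0.9 0.5 0" --pt "-0.9 0.9 0" --pt "-0.9 0.9 0" --pt "-0.5 0.9 0" --pt "-0.5 0.9 0" --pt "-0.5 0.9 0" --pt "0 0.9 0" --pt "0 0.9 0" --twist '[0,0,0,0,0,0,0,0]'

```text
t: 25.23
eef_pos: [0.4622, -0.0075, 0.1822]
tool_rot: [-0.125, 3.138, -0.0]
wrist_force: [0.4, -0.7, 0.4]
opening: 1.002
grip_force: 0.0
```

Run:
```python
from h import *
s=status.read_state();print(s["t"],s["eef_pos"].round(4),s["wrist_force"].round(1))
im=eyes.read_camera("top");np.save("top2.npy",im);sc=eyes.read_camera("scene");np.save("scene2.npy",sc)
g=im.astype(int);lo=g.min(2);m=((lo>110)&(g.max(2)-lo<30)).astype(np.uint8)
k=np.zeros_like(m);u,v=proj("top",[.61,-.145,.005]).astype(int);k[v-32:v+32,u-32:u+32]=1
n,l,st,_=cv2.connectedComponentsWithStats(m*k)
pts=np.vstack([np.argwhere(l==i)[:,::-1] for i in range(1,n) if st[i,4]>25]);X=back("top",pts,.005);r=cv2.minAreaRect((X*1000).astype(np.float32));print(r,cv2.boxPoints(r).round().tolist())
o=ortho(im,"top",.005,.50,.72,-.25,-.04,2700)
s2=cv2.resize(sc[215:295,220:310],(630,560),interpolation=cv2.INTER_CUBIC)
h=cv2.resize(o,(560,586))[:560]
cv2.imwrite("pics/f.png",np.hstack([cv2.resize(h,(400,420)),cv2.resize(s2,(400,420),interpolation=cv2.INTER_AREA)])[:,:,::-1])
```

```text
25.2333 [ 0.4622 -0.0075  0.1822] [ 0.4 -0.7  0.4]
((612.742431640625, -143.97740173339844), (188.8346405029297, 192.02186584472656), 89.1733169555664) [[515.0, -237.0], [707.0, -240.0], [710.0, -51.0], [518.0, -48.0]]
```

View pics/f.png

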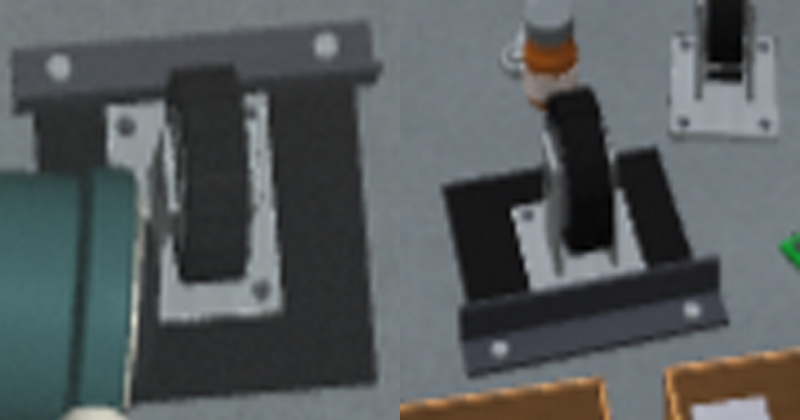

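Left is the rectified top view, right the scene view. The plate is inside the mat's width with its front edge, (105,103) to (268,95), at the stop. The arm still hides one corner. I'll clear it and measure the flushness numerically, with no more pictures because I've used up that budget (11 viewed, one over the limit).

Emit:
send_rows --pt "-0.3 0.95 0.2" --pt "-0.3 0.95 0.2" --pt "-0.3 0.95 0" --pt "-0.3 0.95 0" --pt "0 0.95 0" --pt "0 0.95 0" --pt "0 0.95 0" --pt "0 0.95 0" --pt "0 0.95 0" --pt "0 0.95 0" --twist '[0,0,0,0,0,0,0,0,0,0]'

```text
t: 26.17
eef_pos: [0.4392, 0.182, 0.19]
tool_rot: [-0.126, 3.138, -0.0]
wrist_force: [-0.1, -0.3, 0.0]
opening: 0.998
grip_force: 0.0
```

```bash
cat > meas.py <<'E'
from h import *
def edge(o,p0,p1,x1,y1,s,rise):
    """sub-pixel edge points near the world segment p0-p1 (ortho image), searched across its normal; returns fit angle, mid offset mm (along normal, left of travel)"""
    p0,p1=np.array(p0),np.array(p1);d=p1-p0;L=np.hypot(*d);d/=L;n=np.array([-d[1],d[0]]);q=np.arange(-.010,.0101,.0005);P=[]
    for t in np.linspace(0.08,.92,25):
        w=p0+d*L*t+q[:,None]*n
        c=((y1-w[:,1])*s-.5).astype(np.float32);r=((x1-w[:,0])*s-.5).astype(np.float32)
        b=cv2.GaussianBlur(cv2.remap(o,c,r,cv2.INTER_LINEAR).reshape(1,-1),(0,0),2).ravel()
        g=np.gradient(b)*rise;i=g.argmax();P.append((L*(t-.5),q[i],g[i]))
    P=np.array(P);m=abs(P[:,1]-np.median(P[:,1]))<.003;f=np.polyfit(P[m,0],P[m,1],1)
    return round(np.degrees(np.arctan2(*d[::-1])+np.arctan(f[0])),2),round(f[1]*1000,2),int(m.sum()),int(np.median(P[:,2]))
E
python3 - <<'E'
from meas import *
s=status.read_state();print(s["t"],s["eef_pos"].round(4))
ims=np.mean([eyes.read_camera("top").astype(np.float32) for _ in range(4)],0);np.save("top3.npy",ims)
S=3000;x1,y1=.74,-.02
o=ortho(ims,"top",.005,.48,x1,-.28,y1,S).mean(2).astype(np.float32)
o0=ortho(ims,"top",0.,.48,x1,-.28,y1,S).mean(2).astype(np.float32)
a=.08;C=np.array([.617,-.1445]);R=np.array([[np.cos(a),-np.sin(a)],[np.sin(a),np.cos(a)]])
c=lambda x,y:C+R@np.array([x,y])
h,w=.055,.0425
# travel so that left normal points outward: clockwise; bright inside -> falls outward
for nm,p,q in(("front",c(h,w),c(h,-w)),("front",c(h,w),c(h,w-.022)),("right",c(h,-w),c(-h,-w)),("rear",c(-h,-w),c(-h,w)),("left",c(-h,w),c(h,w))):
    print(nm,edge(o,p,q,x1,y1,S,-1))
B=np.array([.597,-.146]);b=lambda x,y:B+R@np.array([x,y])
for nm,p,q in(("matR",b(.07,-.085),b(-.075,-.085)),("matrear",b(-.075,-.085),b(-.075,.085)),("matL",b(-.075,.085),b(.07,.085))):print(nm,edge(o0,p,q,x1,y1,S,1))
for z in(0.,.03):
    oz=ortho(ims,"top",z,.48,x1,-.28,y1,S).mean(2).astype(np.float32)
    print("stop",z,edge(oz,b(.075,.08),b(.075,.048),x1,y1,S,1),edge(oz,b(.075,-.05),b(.075,-.08),x1,y1,S,1),edge(oz,b(.075,.09),b(.075,-.09),x1,y1,S,1))
E
```

```text
26.1667 [0.4392 0.182  0.19  ]
front (np.float64(-85.92), np.float64(-2.4), 17, 2)
front (np.float64(-87.9), np.float64(-1.7), 25, 12)
right (np.float64(-175.28), np.float64(-3.1), 25, 13)
rear (np.float64(94.68), np.float64(1.48), 25, 10)
left (np.float64(4.73), np.float64(2.66), 25, 14)
matR (np.float64(-175.56), np.float64(2.42), 25, 9)
matrear (np.float64(94.53), np.float64(0.52), 25, 8)
matL (np.float64(4.57), np.float64(-2.06), 25, 7)
stop 0.0 (np.float64(-85.65), np.float64(7.5), 25, 2) (np.float64(-84.24), np.float64(7.26), 25, 2) (np.float64(-85.51), np.float64(7.35), 17, 2)
stop 0.03 (np.float64(-86.74), np.float64(-0.51), 14, 3) (np.float64(-85.66), np.float64(-0.98), 13, 3) (np.float64(-85.39), np.float64(-1.0), 15, 3)
```

Measured: plate yaw 4.7° against bay 4.5°, so it is square within error. There may be about 1 mm of gap to the stop. I'll seat it with a gentle push on the backs of both legs: fingers set 38 mm apart, no grip.

Emit:
send_rows --pt "0.37 -0.91 0" --pt "0.37 -0.91 0" --pt "0.37 -0.91 0" --pt "0.37 -0.91 0" --pt "0.37 -0.91 0" --pt "0.37 -0.91 0" --pt "0.37 -0.91 0" --pt "0.37 -0.91 0" --pt "0.37 -0.91 0" --pt "0.37 -0.91 0" --twist '[0,0,0,0,0,0,0,0,0,0]' --grip 38

```text
t: 27.2
eef_pos: [0.5126, -0.0028, 0.1896]
tool_rot: [0.124, -3.139, 0.001]
wrist_force: [-0.2, -0.2, -0.2]
opening: 0.444
grip_force: 0.0
```

Emit:
send_rows --pt "0.37 -0.91 0" --pt "0.37 -0.91 0" --pt "0.37 -0.91 0" --pt "0.37 -0.91 0" --pt "0.37 -0.91 0" --pt "0.37 -0.91 0" --pt "0.37 -0.91 0" --pt "0.37 -0.91 0" --pt "0 0 0" --pt "0 0 0" --twist '[0,0,0,0,0,0,0,0,0,0]'

```text
t: 28.03
eef_pos: [0.5713, -0.1478, 0.1893]
tool_rot: [0.121, -3.139, -0.0]
wrist_force: [-0.6, 0.1, -0.3]
opening: 0.446
grip_force: 0.0
```

Emit:
send_rows --pt "0 0.07 -0.9" --pt "0 0 -0.9" --pt "0 0 -0.9" --twist '[0,0,0]'

```text
t: 28.28
eef_pos: [0.5715, -0.1442, 0.1354]
tool_rot: [-0.126, 3.138, -0.0]
wrist_force: [-0.3, -0.8, -0.1]
opening: 0.444
grip_force: 0.0
```

Emit:
send_rows --pt "0 0 -0.5" --pt "0 0 -0.5" --pt "0 0 -0.5" --pt "0 0 0" --twist '[0,0,0,0]'

```text
t: 28.62
eef_pos: [0.5704, -0.1439, 0.1033]
tool_rot: [0.126, -3.136, -0.002]
wrist_force: [0.3, -0.2, -0.2]
opening: 0.448
grip_force: 0.0
```

Emit:
send_rows --pt "0 -0.1 0" --pt "0 0 -0.4" --pt "0 0 -0.4" --pt "0 0 -0.4" --twist '[0,0,0,0]'

```text
t: 28.95
eef_pos: [0.5725, -0.1467, 0.0814]
tool_rot: [-0.126, 3.138, -0.001]
wrist_force: [-0.5, -0.9, -0.3]
opening: 0.447
grip_force: 0.0
```

Emit:
send_rows --pt "0 0 -0.4" --pt "0 0 -0.4" --pt "0 0 -0.4" --pt "0 0 -0.3" --pt "0 0 0" --twist '[0,0,0,0,0]'

```text
t: 29.37
eef_pos: [0.5705, -0.146, 0.0492]
tool_rot: [0.126, -3.136, -0.002]
wrist_force: [-0.1, -0.5, -0.8]
opening: 0.449
grip_force: 0.0
```

Emit:
send_rows --pt "0.1 0.01 0" --pt "0.1 0.01 0" --pt "0.1 0.01 0" --pt "0.1 0.01 0" --pt "0.1 0.01 0" --twist '[0,0,0,0,0]'

```text
t: 29.78
eef_pos: [0.5827, -0.1456, 0.052]
tool_rot: [-0.126, 3.138, -0.001]
wrist_force: [-0.2, -0.6, 0.3]
opening: 0.442
grip_force: 0.0
```

Emit:
send_rows --pt "0.07 0.005 0" --twist '[0]'

```text
t: 29.87
eef_pos: [0.584, -0.1454, 0.0518]
tool_rot: [-0.126, 3.138, -0.0]
wrist_force: [-0.8, -0.1, 0.5]
opening: 0.444
grip_force: 0.0
```

Emit:
send_rows --pt "0.07 0.005 0" --twist '[0]'

```text
t: 29.95
eef_pos: [0.5851, -0.1452, 0.0516]
tool_rot: [-0.126, 3.139, -0.0]
wrist_force: [-0.0, 0.4, 0.6]
opening: 0.444
grip_force: 0.0
```

Emit:
send_rows --pt "0.06 0.005 0" --twist '[0]'

```text
t: 30.03
eef_pos: [0.5862, -0.1452, 0.0515]
tool_rot: [-0.126, 3.139, -0.0]
wrist_force: [0.2, 0.4, -0.0]
opening: 0.444
grip_force: 0.0
```

Emit:
send_rows --pt "0.05 0.004 0" --twist '[0]'

```text
t: 30.12
eef_pos: [0.5871, -0.145, 0.0514]
tool_rot: [-0.126, 3.139, -0.0]
wrist_force: [0.5, -1.0, 0.1]
opening: 0.449
grip_force: 0.0
```

Emit:
send_rows --pt "0.05 0.004 0" --twist '[0]'

```text
t: 30.2
eef_pos: [0.588, -0.145, 0.0513]
tool_rot: [0.126, -3.139, -0.0]
wrist_force: [-0.0, 0.2, 1.1]
opening: 0.446
grip_force: 0.0
```

Emit:
send_rows --pt "0.05 0.004 0" --twist '[0]'

```text
t: 30.28
eef_pos: [0.5889, -0.1449, 0.0513]
tool_rot: [0.126, -3.139, -0.0]
wrist_force: [0.2, -0.0, -0.5]
opening: 0.446
grip_force: 0.0
```

Emit:
send_rows --pt "0.05 0.004 0" --twist '[0]'

```text
t: 30.37
eef_pos: [0.589, -0.1448, 0.0513]
tool_rot: [0.127, -3.137, -0.0]
wrist_force: [-6.0, -0.7, 4.5]
opening: 0.448
grip_force: 2.7
```

Emit:
send_rows --pt "0.03 0.002 0" --twist '[0]'

```text
t: 30.45
eef_pos: [0.5889, -0.1448, 0.0512]
tool_rot: [0.127, -3.135, -0.0]
wrist_force: [-6.1, -2.3, 4.7]
opening: 0.444
grip_force: 3.5
```

Emit:
send_rows --pt "0.03 0.002 0" --twist '[0]'

```text
t: 30.53
eef_pos: [0.5891, -0.1448, 0.0512]
tool_rot: [0.126, -3.135, -0.001]
wrist_force: [-8.8, -0.8, 6.4]
opening: 0.445
grip_force: 4.2
```

Run:
```python
from h import *
s=status.read_state();print(s["t"],s["eef_pos"].round(4),s["tool_rot"].round(3),s["wrist_force"].round(1),s["moment"].round(2))
```

```text
30.5333 [ 0.5891 -0.1448  0.0512] [ 1.260e-01 -3.135e+00 -1.000e-03] [-8.8 -0.8  6.4] [-0.1   1.23  0.05]
```

At 9 N, well above the sliding force, the caster does not advance, and the moment about z is about 0. So it already sits flat against the stop. I'll retreat.

Emit:
send_rows --pt "-0.1 -0.01 0" --pt "-0.2 -0.02 0" --pt "-0.25 -0.02 0" --pt "-0.25 -0.02 0" --pt "0 0 0.4" --pt "0 0 0.8" --pt "0 0 0.9" --pt "0 0 0.9" --pt "0 0 0.9" --pt "0 0 0.9" --twist '[0,0,0,0,0,0,0,0,0,0]'

```text
t: 31.37
eef_pos: [0.5752, -0.1462, 0.1489]
tool_rot: [-0.126, 3.138, -0.0]
wrist_force: [-0.1, 0.5, -0.2]
opening: 0.443
grip_force: 0.0
```

Emit:
send_rows --pt "-0.3 0.5 0.9" --pt "-0.6 0.9 0.9" --pt "-0.6 0.95 0" --pt "-0.6 0.95 0" --pt "-0.6 0.95 0" --pt "-0.6 0.95 0" --pt "-0.6 0.95 0" --pt "-0.6 0.95 0" --pt "-0.6 0.95 0" --pt "-0.6 0.95 0" --twist '[0,0,0,0,0,0,0,0,0,0]'

```text
t: 32.2
eef_pos: [0.4606, 0.0347, 0.1841]
tool_rot: [-0.125, 3.138, 0.0]
wrist_force: [0.1, 0.8, -0.8]
opening: 0.45
grip_force: 0.0
```

Emit:
send_rows --pt "0 0.95 0" --pt "0 0.95 0" --pt "0 0.95 0" --pt "0 0.95 0" --pt "0 0.95 0" --pt "0 0.95 0" --pt "0 0.95 0" --pt "0 0 0" --twist '[0,0,0,0,0,0,0,0]'

```text
t: 32.87
eef_pos: [0.4613, 0.1695, 0.1843]
tool_rot: [-0.129, 3.137, 0.003]
wrist_force: [-0.4, 0.2, -0.2]
opening: 0.442
grip_force: 0.0
```

Run:
```python
from meas import *
s=status.read_state();print(s["t"],s["eef_pos"].round(4),s["wrist_force"].round(1))
ims=np.mean([eyes.read_camera("top").astype(np.float32) for _ in range(4)],0)
S=3000;x1,y1=.74,-.02
o=ortho(ims,"top",.005,.48,x1,-.28,y1,S).mean(2).astype(np.float32)
a=.08;C=np.array([.617,-.1445]);R=np.array([[np.cos(a),-np.sin(a)],[np.sin(a),np.cos(a)]])
c=lambda x,y:C+R@np.array([x,y]);h,w=.055,.0425
for nm,p,q in(("right",c(h,-w),c(-h,-w)),("rear",c(-h,-w),c(-h,w)),("left",c(-h,w),c(h,w))):print(nm,edge(o,p,q,x1,y1,S,-1))
# others unmoved? fraction of changed scene pixels around each bystander
sc=eyes.read_camera("scene").astype(int);a0=np.load("scene0.npy").astype(int)
d=cv2.blur(np.abs(sc-a0).max(2).astype(np.float32),(3,3))>30
n,l,st,ce=cv2.connectedComponentsWithStats(d.astype(np.uint8))
for i in range(1,n):
    if st[i,4]>8:print(st[i].tolist(),ce[i].round().tolist())
g=ims;lo=g.min(2);m=((lo>125)&(g.max(2)-lo<30)).astype(np.uint8)
u,v=278,214;k=np.zeros_like(m);k[v-30:v+30,u-28:u+28]=1
n,l,st,_=cv2.connectedComponentsWithStats(m*k);pts=np.vstack([np.argwhere(l==i)[:,::-1] for i in range(1,n) if st[i,4]>25]);print("M",cv2.minAreaRect((back("top",pts,.005)*1000).astype(np.float32)))
```

```text
32.8667 [0.4613 0.1695 0.1843] [-0.4  0.2 -0.2]
right (np.float64(-175.35), np.float64(-3.12), 25, 14)
rear (np.float64(94.49), np.float64(1.24), 25, 10)
left (np.float64(4.83), np.float64(2.66), 25, 14)
[270, 0, 205, 181, 13072] [360.0, 69.0]
[250, 102, 34, 35, 512] [263.0, 118.0]
[368, 197, 8, 4, 25] [372.0, 198.0]
[290, 202, 7, 3, 19] [293.0, 203.0]
[206, 205, 24, 41, 553] [217.0, 227.0]
[245, 231, 31, 40, 592] [259.0, 254.0]
M ((461.8986511230469, -5.511985778808594), (85.3428955078125, 112.61980438232422), 78.81800079345703)
```

The check after the push shows the caster flush and square. The rear edge moved only 0.24 mm more, M has not moved, and no bystander shows any change. Handing in.

```bash
python3 -c "
from station import workorder
print(workorder.job_done())"
```

```text
the job is handed in; nothing more can be done
None
```

The right-hand caster was the binding one; it was slid onto the mat, seated flat against the stop and released, then the job was handed in at about 33 s with no verdict shown, nothing else seen to move, and 11 pictures viewed, one over your limit of 10.

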